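# Set a sharpening stone on the sloped rest and gauge its thickness

## Task

Lay the long sharpening stone lighter face up and flat on the narrow sloped rest: centred, in line with it, its lower end up against the stop; then let go of it. Then push the thickness gauge's foot down by its knob until it sits on the stone, and leave stone and foot like that. Leave the other things on the table where they are.

Things in the scene. Friction and masses are not known exactly. Their poses are not given: they have to be found in the camera images.
- stone: The long sharpening stone, loose: a block 200 x 50 x 25 mm, about 0.5 kg, grey below and paler, sandy, above, lying flat on the table. Origin: centre of its underside; x along its length, y across, z up through its thickness.
- rest: Narrow sloped bar of the fixed gauge stand, 30 mm wide, rising away from the robot at 30 deg. Origin: on its face, mid-width, at the inner side of the stop at its low end, 62 mm above the table; x up the slope, y across, z square off the face (leaning 30 deg towards the robot). Stop: 8 mm high. A well-laid stone has its underside centre at x=100 mm, y=0, z=0.
- gauge_arm (a point): Middle of the fixed sleeve the foot slides in (28 mm diameter), at x=165, z=82 mm of the rest. A 24 mm wide arm (z=70 to 84) joins it to a column off the rest's face at x=212 to 226 mm. Arm and foot overhang the bar, so the stone must go in under the foot. The stand's base plate is 250 x 120 x 12 mm.
- foot (a joint): The gauge's foot, how far it has been pushed down square to the rest (m): 0 fully up, 0.045 fully down; at about 0.035 it meets a 25 mm stone lying on the rest. The slide is stiff (about 4 N) and stays where it is left. It starts at 0 to 0.008.
- foot_tip (a point): Centre of the underside of the gauge's foot, a disc of 16 mm diameter at x = 165 mm, y = 0 of the rest; 60 mm off the rest's face when fully up, less by the joint's value.
- foot_knob (a point): Centre of the top of the gauge's black knob (28 mm diameter, 14 mm high), 88 mm above foot_tip along the slide.
- short_stone: A smaller stone of the same make, 110 x 36 x 18 mm, loose; leave it. Origin: centre of its underside, x along it.
- mincer_plate: A steel mincer plate lying flat, 70 mm diameter, 12 mm thick, loose; leave it. Origin: centre of its underside.
- bottle: A closed white bottle standing at the robot's right, 66 mm diameter, 190 mm tall; leave it. Origin: centre of its underside.
- brush: A scrubbing brush with a blue back at the robot's left, 60 x 150 x 40 mm, bristles down; leave it. Origin: centre of its underside.
Mind the look-alikes: they are no part of the job. Leave any red look-alike of the stone alone.

How it is judged (in metres and radians):
On the way, in this order (a step that is already met when the one before it is completed fails the run):
1. the long stone lies on the sloped rest, centred and against the stop, let go (x of stone in the frame of rest between 0.097 and 0.106 m and y of stone in the frame of rest between -0.01 and 0.01 m and z of stone in the frame of rest between -0.003 and 0.003 m and angle between the z axis of stone and the z axis of rest, either way round below 0.06 rad and angle between the x axis of stone and the x axis of rest, either way round below 0.1 rad and angle between stone's own z axis and vertical below 0.7 rad and contact force between the fingers and stone below 0.2 N and linear speed of stone below 0.02 m/s), for 0.3 s.
2. then the gauge's foot is lowered onto the stone (all of step 1 and z of foot_tip in the frame of stone between 0.0225 and 0.0275 m), for 0.2 s.
At the end, for the whole second after the job is handed in: The long stone lies still and released on the rest, right way up: flat on its face (within 3 mm and 0.06 rad), within 10 mm of the rest's centre line, within 0.1 rad of its direction, its lower end within 6 mm of the stop; the gauge's foot stands still on the stone's upper face (within 2.5 mm) (all of step 2 and velocity of joint foot between -0.005 and 0.005 m/s); the robot touches nothing.
It fails at once if another thing on the table is moved by more than 30 mm (distance of any of short_stone, mincer_plate, bottle, brush from where it was at the start of the episode above 0.03 m).
It also fails if it takes over 61 s, if anything falls off the work surface, if the arm or the gripper's body presses on something with over 40 N, if the wrist force passes 120 N, or if a joint passes its speed limit or range.

## Robot

A 6-joint arm with a two-finger parallel gripper is mounted at the origin on the work surface. World frame = base frame: x ahead of the robot, y to its left, z up, the work surface at z = 0. Lengths are in mm, angles in degrees, forces in N, time in s.
With the tool pointing down it reaches from about 325 to 900 mm from the base axis. Payload 3.5 kg.
Tool frame: the origin (TCP) lies midway between the tips of the shut fingers; the grasp point (between the pads) lies 19 mm behind it; z points along the fingers, y is the line along which they close (so a half turn about z gives the same grasp; the last joint's range is limited). The gripper opens to 85 mm and grips with 20 to 120 N. Pads are 22 mm wide; open, the fingers measure 114 mm over their backs; the gripper's body (76 mm by 85 mm) begins 54 mm behind the grasp point. The pads swing forward as they close: fully open they stand 13 mm farther back than shut.
Start: joints at [67.93, 15.837, -1.513, 72.651, 0, 84.076], TCP at [173.81, 600.343, 231.313] pointing down, gripper open.
Joint ranges: [-178.77, 178.77], [-48.84, 107.48], [-61.69, 71.31], [-111.58, 123.2], [-90, 87.43], [-180, 180]. Speed limits (degrees/s): [147.25, 147.25, 180, 180, 180, 180].

## Interface

Orientations are given as [roll, pitch, yaw] about the fixed x, y, z axes, in that order (R = Rz(yaw) Ry(pitch) Rx(roll)).
In Python, from station import bot gives the robot as it stands. The module is installed in compiled form; this text tells all that it offers.
- The arm moves only by the tool move_arm, never from a script. Its argument "commands" is a list of rows, each an object of numbers: "dx", "dy", "dz": the shift along the tool's x, y, z in m; "wx", "wy", "wz": the turn, a rotation vector about the tool's x, y, z in rad; "fingers": the opening, from 0 (shut) to 1 (fully open). A call has 1 to 12 rows; each row shifts and turns the commanded pose from where the row before left it, along the tool's axes as they then stand; what a row does not reach is not made up. A row lasts 1/10 s, in which the tool goes at most 50 mm and 8.59 degrees, less where a joint would pass 70% of its speed; a pose out of reach is approached as far as the arm can. A call is refused whole if a number of a shift passes 0.05 or a number of a turn 0.15, either way. A call with a gripper value outside its range is refused whole. The fingers move at their own pace and stop on an object; "squeeze" is the grip in N (left out, the last holds). Time passes only in rows, so rows that do not move let the fingers close. It gives the time, the measured TCP pose, the force, the opening and the grip force at its end, in the units of the state.
- bot.observe(): the state, without advancing time (a new reading comes with each control period).
- bot.camera(name): name is "scene" or "top" or "wrist"; returns a dict with "frame" (400x640x3 uint8, blue, green, red), "z_map" (400x640 float32, mm along the optical axis (not along the pixel's ray), 0 where there is no reading), "fx", "fy", "cx", "cy" (pixels), "D" ([k1, k2, p1, p2, k3] as OpenCV has them; the pictures are not rectified), "R" (3x3) and "t" (3): a world point X has camera coordinates R X + t. Camera axes: x right, y down, z forward; pixel columns grow to the right and rows downward; lengths in mm; the calibration is good to about 2 mm. A picture is of the moment at which its call begins.
- bot.close_job(): hands the job in; it is judged then, once.
The state is a dict: "clock": time; "joints": joint angles; "qd": joint speeds; "joint_torque": joint torques, N m; "eef_pos": TCP position; "orientation": TCP orientation; "force": force on the tool from outside, world axes, zero at the start; "torque": the same for the moment, N m; "width": finger opening in mm; "gripper_force": force on a finger pad.
Only numpy, scipy, OpenCV 4.12 (cv2) and the standard library are available. Lean on these libraries where they do the work, as an engineer would, in place of code of your own. Each camera call takes 0.05 s, during which the arm holds its last target. There are 200 camera calls.

## Working session

There is one attempt and no reset: what is moved stays moved. The work goes in short steps, Python scripts to look and compute and a tool call to move; the robot and the scene stay as the last step left them, time stands still between calls to the robot, and variables do not carry over. Pictures are saved under pics/ and viewed, at most 10 in all, crops included, and the job is handed in when it is done.

Besides the shell and the picture viewer there is one more tool, called after "Call:" by a JSON object that holds its "api" and its "payload". move_arm: Moves the arm, as the interface text tells. Its arguments: {"type":"object","properties":{"commands":{"type":"array","items":{"type":"object","properties":{"dx":{"type":"number"},"dy":{"type":"number"},"dz":{"type":"number"},"wx":{"type":"number"},"wy":{"type":"number"},"wz":{"type":"number"},"fingers":{"type":"number"}}}},"squeeze":{"type":"number"}},"required":["commands"]}

```bash
mkdir -p pics
cat > h.py <<'E'
import numpy as np, cv2, pickle
from station import bot
def grab(n):
    c=bot.camera(n); pickle.dump(c,open(f'{n}.pkl','wb')); return c
def K(c): return np.array([[c['fx'],0,c['cx']],[0,c['fy'],c['cy']],[0,0,1.]]),np.array(c['D'],float)
def rays(c,uv):
    k,d=K(c); p=cv2.undistortPoints(np.array(uv,float).reshape(-1,1,2),k,d).reshape(-1,2)
    R=np.array(c['R']);t=np.array(c['t']); return -R.T@t, np.c_[p,np.ones(len(p))]@R   # z-depth normalised
def on_plane(c,uv,z):
    o,d=rays(c,uv); return o+d*((z-o[2])/d[:,2])[:,None]
def cloud(c):
    v,u=np.mgrid[0:400,0:640]; o,d=rays(c,np.c_[u.ravel(),v.ravel()])
    return (o+d*c['z_map'].reshape(-1,1)).reshape(400,640,3)
def proj(c,X):
    k,d=K(c);return cv2.projectPoints(np.array(X,float).reshape(-1,1,3),cv2.Rodrigues(np.array(c['R']))[0],np.array(c['t'],float),k,d)[0].reshape(-1,2)
E
python3 - <<'E'
from h import *
a=grab('scene');b=grab('top')
cv2.imwrite('pics/s.png',a['frame']);cv2.imwrite('pics/t.png',b['frame'])
print(bot.observe())
for c in(a,b): print(-np.array(c['R']).T@c['t'], (c['z_map']>0).mean())
E
```

```text
{'clock': 0.1, 'joints': array([ 6.79319965e+01,  1.58774520e+01, -1.58875786e+00,  7.26500974e+01,
        4.95066580e-04,  8.40740936e+01]), 'qd': array([-0.03566418, -0.10729823,  0.28845581,  0.02161031, -0.13638235,
        0.07991829]), 'joint_torque': array([ 4.41478496e-04, -4.46708822e+01,  2.96128517e+01,  8.44584312e-03,
       -7.43619489e-05,  8.25535352e-06]), 'eef_pos': array([173.52514207, 599.70958027, 230.24309882]), 'orientation': array([-1.79884365e+02, -1.25002447e-02,  1.63857890e+02]), 'force': array([-0.20856368,  0.0647734 , -0.54077505]), 'torque': array([-0.03648729,  0.03886037,  0.0034393 ]), 'gripper_force': 0.0, 'width': 85.10681919357104}
[1402.20866051  570.01649343 1584.28037641] 0.99430859375
[ 417.83368312    5.21147091 1701.72636921] 0.99616796875
```

View pics/s.png

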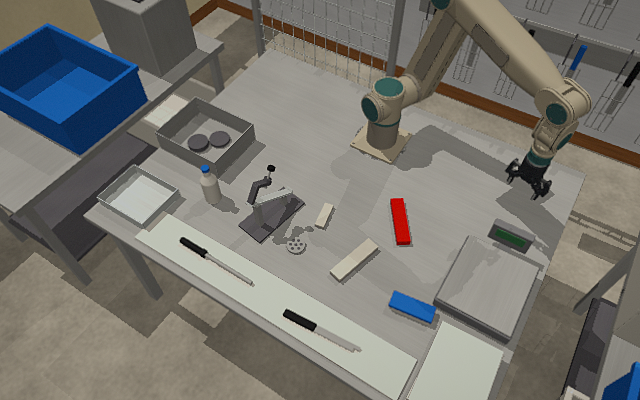

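View pics/t.png

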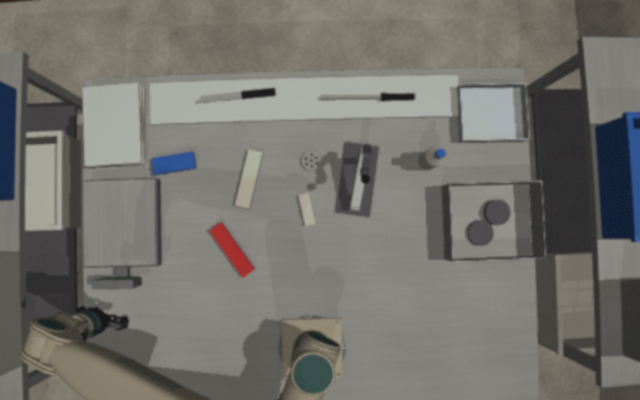

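The scene picture shows the long pale stone at about (355,258), with the top view placing it at (248,179). Top-view pixels for the others are: red look-alike (231,249), short stone (307,209), mincer plate (309,160), and stand with bar (358,185). The long sandy block fits the description, because the red one is excluded and the other is too short. Next I measure and take an enlarged crop to confirm.

Run:
```python
from h import *
a=pickle.load(open('scene.pkl','rb'));b=pickle.load(open('top.pkl','rb'))
im=a['frame'][160:300,220:400]; cv2.imwrite('pics/crop.png',cv2.resize(im,None,fx=4,fy=4,interpolation=cv2.INTER_CUBIC))
for c,n,z0 in((a,'scene',(355,258)),(b,'top',(248,179))):
    P=cloud(c)
    f=c['frame'].astype(int); v=f.max(2); s=f[...,2]-f[...,0]
    print(n,'stone px bgr z',f[z0[1],z0[0]],P[z0[1],z0[0]])
    m=((P[...,2]>14)&(P[...,2]<40)&(s>10)).astype(np.uint8)
    nl,lab,st,ce=cv2.connectedComponentsWithStats(m)
    for i in range(1,nl):
        if st[i,4]>60 and st[i,4]<5000:
            mm=(lab==i); p=P[mm]; 
            if p[:,0].max()>950 or p[:,0].min()<100: continue
            uv=np.argwhere(mm)[:,::-1]; q=on_plane(c,uv,25)[:,:2].astype(np.float32)
            print(ce[i].round(),st[i,4],'mean col',f[mm].mean(0).round(),cv2.minAreaRect(q),'zmed',np.median(p[:,2]).round(1))
    # stand
    P2=P.reshape(-1,3); r=(P2[:,0]>450)&(P2[:,0]<850)&(P2[:,1]>-260)&(P2[:,1]<-60)
    F=f.reshape(-1,3); 
    m=r&(P2[:,2]>50)&(P2[:,2]<200)&(F.min(1)>110)
    q=P2[m]; print('bar',len(q),q.mean(0),q.min(0),q.max(0))
    m=r&(P2[:,2]>6)&(P2[:,2]<18)&(F.max(1)<110); q=P2[m][:,:2].astype(np.float32)
    if len(q): print('base',len(q),cv2.minAreaRect(q))
    m=r&(P2[:,2]>150); q=P2[m]; print('high',len(q),q.mean(0) if len(q) else 0,q[q[:,2].argmax()] if len(q) else 0)
```

```text
scene stone px bgr z [160 177 186] [586.60594455 205.40711529  21.66083303]
[14.  8.] 163 mean col [ 83. 106. 116.] ((226.17132568359375, -2126.7490234375), (204.9444122314453, 68.04422760009766), 7.995879173278809) zmed 25.1
[400. 220.] 606 mean col [  5.  12. 182.] ((352.5345764160156, 267.3558349609375), (208.20281982421875, 52.53905487060547), 33.96540451049805) zmed 24.3
[324. 215.] 183 mean col [162. 180. 187.] ((486.12298583984375, 9.832208633422852), (111.71311950683594, 37.083213806152344), 9.821823120117188) zmed 18.3
[353. 259.] 732 mean col [157. 175. 180.] ((593.4943237304688, 204.32542419433594), (55.2762336730957, 205.9084014892578), 75.3373794555664) zmed 23.9
[340. 341.] 76 mean col [140. 148. 152.] ((881.290771484375, 318.3246765136719), (53.52033615112305, 33.8838005065918), 87.97342681884766) zmed 20.9
bar 252 [ 569.33254851 -170.557339    113.19124799] [ 471.13985063 -207.11675239   54.9069553 ] [ 682.71958517 -140.84169718  195.38929772]
base 1149 ((585.3001708984375, -146.09410095214844), (174.69320678710938, 251.57437133789062), 80.27865600585938)
high 401 [ 6
[... 272 characters left out ...]
658691406), 74.87332916259766) zmed 24.2
[307. 209.] 270 mean col [148. 164. 165.] ((480.0677185058594, 2.9258975982666016), (108.94697570800781, 35.340518951416016), 10.883126258850098) zmed 18.6
[232. 249.] 880 mean col [ 50.  52. 157.] ((348.0037536621094, 263.95928955078125), (200.37875366210938, 52.48546600341797), 34.318519592285156) zmed 24.5
bar 314 [ 538.27285542 -164.61953843   94.80786965] [ 471.7947256  -183.83596841   56.1738914 ] [ 644.0573289  -144.6507265   199.40198065]
base 1439 ((584.0540161132812, -147.1860809326172), (173.60440063476562, 248.0433807373047), 80.54070281982422)
high 380 [ 608.89587255 -176.16262655  226.77266259] [ 564.12946483 -169.60893352  275.57789504]
```

View pics/crop.png

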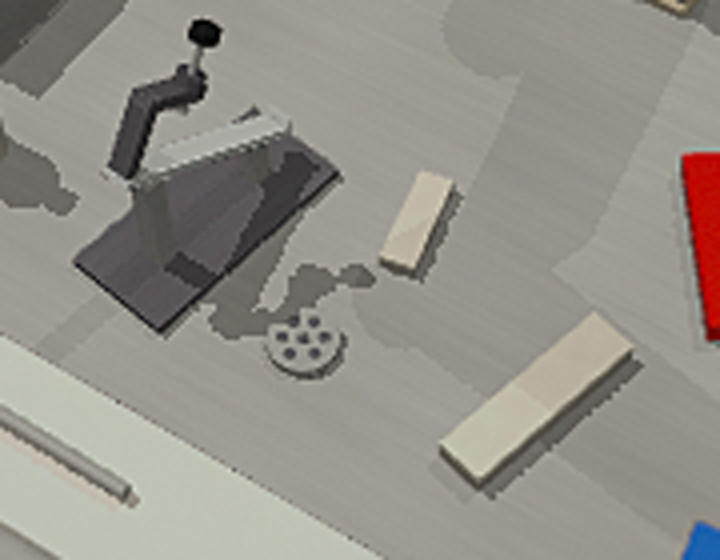

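The crop confirms the long block at about (535,400) in the crop, sandy face up. I'm moving above its robot-side half and working out the rest's frame.

Call:
{"api": "move_arm", "payload": {"commands": [{"dx":-0.04,"dy":-0.0222},{"dx":-0.04,"dy":-0.0222},{"dx":-0.04,"dy":-0.0222},{"dx":-0.04,"dy":-0.0222},{"dx":-0.04,"dy":-0.0222},{"dx":-0.04,"dy":-0.0222},{"dx":-0.04,"dy":-0.0222},{"dx":-0.04,"dy":-0.0222},{"dx":-0.04,"dy":-0.0222},{"dx":-0.04,"dy":-0.0222},{"dx":-0.04,"dy":-0.0222},{"dx":-0.04,"dy":-0.0222}]}}

```text
schema error: expected keys dx, dy, dz, wx, wy, wz, fingers
```

```bash
cat >> h.py <<'E'
from scipy.spatial.transform import Rotation as Ro
def fitrest(c):
    P=cloud(c).reshape(-1,3); F=c['frame'].astype(int).reshape(-1,3)
    m=(P[:,0]>450)&(P[:,0]<720)&(P[:,1]>-230)&(P[:,1]<-110)&(P[:,2]>50)&(P[:,2]<190)&(F.min(1)>110)
    q=P[m]
    yaw=np.radians(-10)
    for k in range(12):
        ax=np.array([np.cos(yaw),np.sin(yaw),0]); s=q@ax; h=q[:,2]-s*np.tan(np.pi/6)
        off=np.median(h); g=abs(h-off)<6
        xy=q[g][:,:2].astype(np.float32); r=cv2.minAreaRect(xy); vx,vy,x0,y0=cv2.fitLine(xy,cv2.DIST_L2,0,.01,.01).ravel()
        yaw=np.arctan2(vy,vx) if vx>0 else np.arctan2(-vy,-vx)
    # origin at z=62
    s=(62-off)/np.tan(np.pi/6); L=np.array([x0,y0]); d=np.array([np.cos(yaw),np.sin(yaw)])
    o=L+d*(s-L@d)
    return np.r_[o,62],np.degrees(yaw),g.sum(),r
E
python3 - <<'E'
from h import *
for n in('scene','top'):
    print(n,fitrest(pickle.load(open(n+'.pkl','rb'))))
s=bot.observe();print(s['clock'],s['eef_pos'],s['orientation'])
w=grab('wrist');P=cloud(w);f=w['frame'].astype(int)
m=((P[...,2]>14)&(P[...,2]<40)&(f[...,2]-f[...,0]>10)&(abs(P[...,0]-590)<150)&(abs(P[...,1]-200)<100)).astype(np.uint8)
uv=np.argwhere(m)[:,::-1]
print('stone',len(uv),cv2.minAreaRect(on_plane(w,uv,25)[:,:2].astype(np.float32)),uv.min(0),uv.max(0))
cv2.imwrite('pics/w1.png',w['frame'])
E
```

```text
scene (array([ 482.35285058, -156.92347168,   62.        ]), np.float32(-8.881343), np.int64(220), ((576.6206665039062, -172.65029907226562), (36.522281646728516, 209.03131103515625), 80.09284210205078))
top (array([ 482.31933729, -160.30856418,   62.        ]), np.float32(-4.448647), np.int64(262), ((558.6553955078125, -169.77194213867188), (27.833580017089844, 170.260009765625), 81.7667236328125))
0.1 [173.52514207 599.70958027 230.24309882] [-1.79884365e+02 -1.25002447e-02  1.63857890e+02]
stone 23 ((481.30499267578125, 238.9438018798828), (44.93981170654297, 0.004621028900146484), 74.25529479980469) [158 399] [184 399]
```

View pics/w1.png

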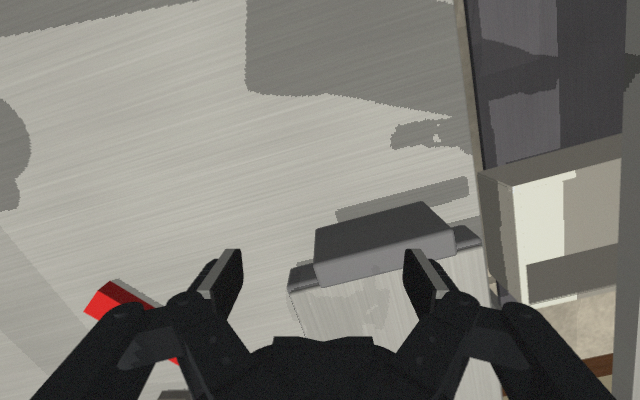

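The move was refused because every key is required, so the arm is still at its start. The wrist picture shows the scale at (380,240) and the red look-alike at (115,300). I'm resending the move.

Call:
{"api": "move_arm", "payload": {"commands": [{"dx":-0.04,"dy":-0.0222,"dz":0,"wx":0,"wy":0,"wz":0,"fingers":1},{"dx":-0.04,"dy":-0.0222,"dz":0,"wx":0,"wy":0,"wz":0,"fingers":1},{"dx":-0.04,"dy":-0.0222,"dz":0,"wx":0,"wy":0,"wz":0,"fingers":1},{"dx":-0.04,"dy":-0.0222,"dz":0,"wx":0,"wy":0,"wz":0,"fingers":1},{"dx":-0.04,"dy":-0.0222,"dz":0,"wx":0,"wy":0,"wz":0,"fingers":1},{"dx":-0.04,"dy":-0.0222,"dz":0,"wx":0,"wy":0,"wz":0,"fingers":1},{"dx":-0.04,"dy":-0.0222,"dz":0,"wx":0,"wy":0,"wz":0,"fingers":1},{"dx":-0.04,"dy":-0.0222,"dz":0,"wx":0,"wy":0,"wz":0,"fingers":1},{"dx":-0.04,"dy":-0.0222,"dz":0,"wx":0,"wy":0,"wz":0,"fingers":1},{"dx":-0.04,"dy":-0.0222,"dz":0,"wx":0,"wy":0,"wz":0,"fingers":1},{"dx":-0.04,"dy":-0.0222,"dz":0,"wx":0,"wy":0,"wz":0,"fingers":1},{"dx":-0.04,"dy":-0.0222,"dz":0,"wx":0,"wy":0,"wz":0,"fingers":1}]}}

```text
clock: 1.35
eef_pos: [561.7, 209.4, 231.0]
orientation: [-180.0, -0.0, 163.8]
force: [0.3, 0.2, -0.2]
width: 85.1
gripper_force: 0.0
```

Run:
```python
from h import *
s=bot.observe();print(s['clock'],s['eef_pos'],s['orientation'],s['force'])
w=grab('wrist');P=cloud(w);f=w['frame'].astype(int)
m=((P[...,2]>14)&(P[...,2]<40)&(f[...,2]-f[...,0]>10)&(abs(P[...,0]-590)<150)&(abs(P[...,1]-200)<100)).astype(np.uint8)
uv=np.argwhere(m)[:,::-1]
print('stone',len(uv),cv2.minAreaRect(on_plane(w,uv,25)[:,:2].astype(np.float32)),uv.min(0),uv.max(0),uv.mean(0))
print('grip mid px',proj(w,[s['eef_pos']]))
# rest candidates from both fixed cams: bar end edges in 3D
for n in('scene','top'):
    c=pickle.load(open(n+'.pkl','rb'));P=cloud(c);f=c['frame']
    m=(P[...,0]>440)&(P[...,0]<720)&(abs(P[...,1]+165)<60)&(P[...,2]>45)&(P[...,2]<190)&(f.min(2)>110)
    q=P[m]; 
    for x in range(465,700,20):
        g=q[abs(q[:,0]-x)<10]
        if len(g): print(n,x,len(g),'y',np.percentile(g[:,1],[3,50,97]).round(),'z-th',np.percentile(g[:,2]-(g[:,0]-482)*.577-62,[5,50,95]).round(1))
cv2.imwrite('pics/w2.png',w['frame'])
```

```text
1.35 [561.66588605 209.36025746 231.00636907] [-1.79995810e+02 -2.70597383e-02  1.63844874e+02] [ 0.25222875  0.21191209 -0.17167955]
stone 5579 ((554.6915893554688, 214.9302978515625), (72.38504791259766, 274.24993896484375), 68.23159790039062) [300  51] [369 261] [322.44990142 185.88958595]
grip mid px [[321.94531261 252.36869656]]
scene 465 5 y [-169. -164. -157.] z-th [ 5.9  9.4 10.8]
scene 485 27 y [-172. -155. -144.] z-th [-5.1 -0.3  9.7]
scene 505 25 y [-173. -160. -144.] z-th [-6.3 -0.   4.8]
scene 525 26 y [-175. -162. -149.] z-th [-7.5 -1.1  3.7]
scene 545 25 y [-181. -166. -152.] z-th [-5.2 -0.3  5.6]
scene 565 27 y [-186. -171. -158.] z-th [-4.3  0.4  3.2]
scene 585 24 y [-187. -174. -159.] z-th [-2.2  1.6  4.4]
scene 605 29 y [-191. -176. -162.] z-th [-4.3  1.5  6.2]
scene 625 25 y [-194. -183. -166.] z-th [-2.8  0.5  4.6]
scene 645 15 y [-187. -174. -170.] z-th [-11.    0.4   4.8]
scene 665 9 y [-206. -175. -170.] z-th [-7.2 -2.3  1.2]
scene 685 13 y [-199. -185. -174.] z-th [-6.2 -3.4  3. ]
top 465 3 y [-171. -168. -164.] z-th [ 9.4 11.8 13.3]
top 485 54 y [-172. -159. -145.] z-th [-5.5  1.9  8.6]
top 505 55 y [-175. -162. -148.] z-th [-6.7 -0.6  6. ]
top 525 54 y [-177. -164. -151.] z-th [-6.4 -0.8  5.6]
top 545 52 y [-180. -167. -155.] z-th [-5.9  0.6  6.7]
top 565 34 y [-177. -166. -157.] z-th [-6.1  0.1  5.4]
top 585 18 y [-170. -166. -162.] z-th [-8. -4.  2.]
top 605 18 y [-171. -167. -162.] z-th [-5.7  0.   5. ]
top 625 19 y [-175. -171. -167.] z-th [-6.3  1.7  7.3]
top 645 7 y [-178. -174. -171.] z-th [-3.5 -0.3  3.5]
```

View pics/w2.png

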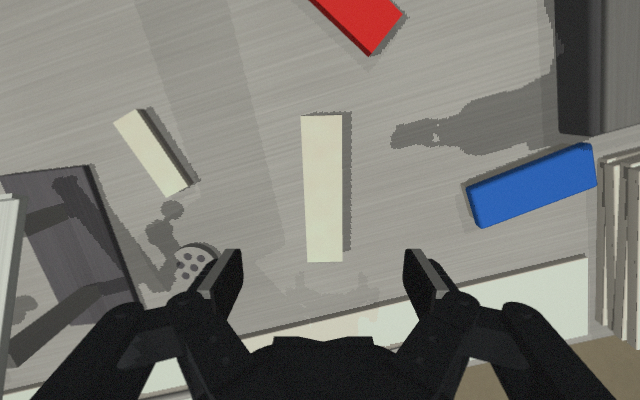

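The wrist picture shows the stone squarely at columns 300–342, rows 115–262, between the fingers, with the plate at (195,262), the brush at (530,185) and the short stone at (155,150). I measure its outline cleanly.

```bash
cat > stone.py <<'E'
from h import *
w=grab('wrist');f=w['frame'].astype(int);s=bot.observe()
m=((f[...,2]-f[...,0]>12)&(f.min(2)>150)).astype(np.uint8);m[:,:250]=0;m[:,400:]=0;m[290:]=0
nl,lab,st,ce=cv2.connectedComponentsWithStats(cv2.morphologyEx(m,cv2.MORPH_OPEN,np.ones((3,3))))
i=1+st[1:,4].argmax();uv=np.argwhere(lab==i)[:,::-1];print(st[i])
r=cv2.minAreaRect(on_plane(w,uv,25)[:,:2].astype(np.float32));print(r,s['eef_pos'],s['orientation'])
E
python3 stone.py
```

```text
[ 303  108   43  149 5755]
((588.8485107421875, 201.7972869873047), (50.33612823486328, 199.88417053222656), 75.29541015625) [564.46782509 207.17425081 230.82103608] [-1.79958058e+02  1.22176573e-01  1.63509356e+02]
```

Call:
{"api": "move_arm", "payload": {"commands": [{"dx":0,"dy":-0.0015,"dz":0.04,"wx":0,"wy":0,"wz":-0.025,"fingers":1},{"dx":0,"dy":0,"dz":0.04,"wx":0,"wy":0,"wz":0,"fingers":1},{"dx":0,"dy":0,"dz":0.04,"wx":0,"wy":0,"wz":0,"fingers":1},{"dx":0,"dy":0,"dz":0.04,"wx":0,"wy":0,"wz":0,"fingers":1},{"dx":0,"dy":0,"dz":0.02,"wx":0,"wy":0,"wz":0,"fingers":1},{"dx":0,"dy":0,"dz":0.01,"wx":0,"wy":0,"wz":0,"fingers":1},{"dx":0,"dy":0,"dz":0,"wx":0,"wy":0,"wz":0,"fingers":1},{"dx":0,"dy":0,"dz":0,"wx":0,"wy":0,"wz":0,"fingers":1}]}}

```text
clock: 2.25
eef_pos: [561.2, 210.1, 42.4]
orientation: [179.9, 0.1, 165.3]
force: [0.4, 0.1, -0.1]
width: 85.6
gripper_force: 0.0
```

```bash
python3 stone.py
```

```text
[ 276  124   90   78 6172]
((514.6091918945312, 221.46536254882812), (50.115970611572266, 45.2419319152832), 75.27680969238281) [561.78976904 210.13273506  43.00103722] [1.79910259e+02 1.50579972e-01 1.65299927e+02]
```

Call:
{"api": "move_arm", "payload": {"commands": [{"dx":0,"dy":0,"dz":0.02,"wx":0,"wy":0,"wz":0,"fingers":1},{"dx":0,"dy":0,"dz":0.015,"wx":0,"wy":0,"wz":0,"fingers":1},{"dx":0,"dy":0,"dz":0.004,"wx":0,"wy":0,"wz":0,"fingers":1},{"dx":0,"dy":0,"dz":0,"wx":0,"wy":0,"wz":0,"fingers":0.3},{"dx":0,"dy":0,"dz":0,"wx":0,"wy":0,"wz":0,"fingers":0.3},{"dx":0,"dy":0,"dz":0,"wx":0,"wy":0,"wz":0,"fingers":0.3},{"dx":0,"dy":0,"dz":0,"wx":0,"wy":0,"wz":0,"fingers":0.3},{"dx":0,"dy":0,"dz":0,"wx":0,"wy":0,"wz":0,"fingers":0.3},{"dx":0,"dy":0,"dz":0,"wx":0,"wy":0,"wz":0,"fingers":0.3},{"dx":0,"dy":0,"dz":0,"wx":0,"wy":0,"wz":0,"fingers":0.3}], "squeeze": 80}}

```text
clock: 3.3
eef_pos: [561.6, 209.8, 3.5]
orientation: [179.9, 0.1, 165.3]
force: [-1.5, 1.3, 6.0]
width: 48.4
gripper_force: 86.7
```

Call:
{"api": "move_arm", "payload": {"commands": [{"dx":0,"dy":0,"dz":-0.02,"wx":0,"wy":0,"wz":0,"fingers":0.3},{"dx":0,"dy":0,"dz":-0.04,"wx":0,"wy":0,"wz":-0.05,"fingers":0.3},{"dx":0,"dy":0,"dz":-0.04,"wx":0,"wy":0,"wz":-0.05,"fingers":0.3},{"dx":0,"dy":0,"dz":-0.04,"wx":0,"wy":0,"wz":0,"fingers":0.3},{"dx":0,"dy":0,"dz":-0.04,"wx":0,"wy":0,"wz":0,"fingers":0.3},{"dx":0,"dy":0,"dz":-0.02,"wx":0,"wy":0,"wz":0,"fingers":0.3},{"dx":0,"dy":0,"dz":0,"wx":0,"wy":-0.1309,"wz":0,"fingers":0.3},{"dx":0,"dy":0,"dz":0,"wx":0,"wy":-0.1309,"wz":0,"fingers":0.3},{"dx":0,"dy":0,"dz":0,"wx":0,"wy":-0.1309,"wz":0,"fingers":0.3},{"dx":0,"dy":0,"dz":0,"wx":0,"wy":-0.1309,"wz":0,"fingers":0.3},{"dx":0,"dy":0,"dz":0,"wx":0,"wy":0,"wz":0,"fingers":0.3}]}}

```text
clock: 4.4
eef_pos: [549.4, 207.2, 192.8]
orientation: [-179.5, 29.0, 171.5]
force: [-2.2, -1.0, -7.0]
width: 48.3
gripper_force: 85.7
```

```bash
cat > go.py <<'E'
import sys
from h import *
from scipy.spatial.transform import Rotation as Ro
o=np.array([482,-158.5,62.]);yaw=np.radians(-9)
u=np.array([np.cos(yaw),np.sin(yaw),0]);ez=np.array([0,0,1.]);c,s_=np.cos(np.pi/6),.5
RX=c*u+s_*ez;RZ=-s_*u+c*ez;RY=np.cross(RZ,RX)
RR=np.c_[RX,RY,RZ]
def to(x,y,z):
    s=bot.observe();R=Ro.from_euler('xyz',s['orientation'],degrees=True)
    T=np.c_[-RX,RY,-RZ]; p=s['eef_pos']
    print('t',s['clock'],'tcp in rest',(RR.T@(p-o)).round(1),'world',p.round(1),'F',s['force'].round(1),'w',round(s['width'],1))
    print('tool d mm',R.inv().apply(o+RR@[x,y,z]-p).round(1),'rotvec',(R.inv()*Ro.from_matrix(T)).as_rotvec().round(3))
if __name__=='__main__': to(*map(float,sys.argv[1:4]))
E
python3 go.py -32 0 60
```

```text
t 4.4 tcp in rest [ 73.5 371.8 108.5] world [549.4 207.2 192.8] F [-2.2 -1.  -7. ] w 48.3
tool d mm [ 107.3 -370.8   52.3] rotvec [-0.005 -0.017  0.007]
```

Call:
{"api": "move_arm", "payload": {"commands": [{"dx":0.036,"dy":-0.03,"dz":0,"wx":0,"wy":0,"wz":0,"fingers":0.3},{"dx":0.036,"dy":-0.03,"dz":0,"wx":0,"wy":0,"wz":0,"fingers":0.3},{"dx":0.036,"dy":-0.03,"dz":0,"wx":0,"wy":0,"wz":0,"fingers":0.3},{"dx":0,"dy":-0.035,"dz":0,"wx":0,"wy":0,"wz":0,"fingers":0.3},{"dx":0,"dy":-0.035,"dz":0,"wx":0,"wy":0,"wz":0,"fingers":0.3},{"dx":0,"dy":-0.035,"dz":0,"wx":0,"wy":0,"wz":0,"fingers":0.3},{"dx":0,"dy":-0.035,"dz":0,"wx":0,"wy":0,"wz":0,"fingers":0.3},{"dx":0,"dy":-0.035,"dz":0,"wx":0,"wy":0,"wz":0,"fingers":0.3},{"dx":0,"dy":-0.035,"dz":0,"wx":0,"wy":0,"wz":0,"fingers":0.3},{"dx":0,"dy":-0.035,"dz":0,"wx":0,"wy":0,"wz":0,"fingers":0.3},{"dx":0,"dy":-0.035,"dz":0,"wx":0,"wy":0,"wz":0,"fingers":0.3},{"dx":0,"dy":0,"dz":0,"wx":0,"wy":0,"wz":0,"fingers":0.3}]}}

```text
clock: 5.6
eef_pos: [410.8, -147.8, 150.4]
orientation: [-179.9, 30.0, 170.5]
force: [1.0, 0.3, -3.4]
width: 48.4
gripper_force: 86.3
```

```bash
python3 - <<'E'
from h import *
w=grab('wrist');cv2.imwrite('pics/w3.png',w['frame'])
c=grab('scene');i=c['frame'][140:270,200:370];
cv2.imwrite('pics/s3.png',np.vstack([cv2.resize(i,(640,490),interpolation=cv2.INTER_CUBIC)]))
E
python3 go.py -32 0 40
```

```text
t 5.7 tcp in rest [-19.8   3.9 111.9] world [ 410.4 -143.2  149. ] F [ 0.6  0.7 -4.8] w 48.5
tool d mm [12.  -3.9 71.9] rotvec [-0.001 -0.002 -0.004]
```

View pics/w3.png

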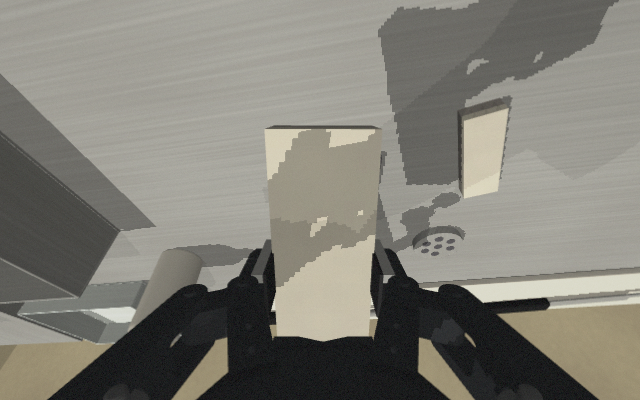

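The wrist picture shows the stone held straight, columns 266–380, light face up. I check its tilt in the hand from the depth map while I lower it.

Call:
{"api": "move_arm", "payload": {"commands": [{"dx":0.004,"dy":-0.002,"dz":0.02,"wx":0,"wy":0,"wz":0,"fingers":0.3},{"dx":0.004,"dy":-0.002,"dz":0.02,"wx":0,"wy":0,"wz":0,"fingers":0.3},{"dx":0.004,"dy":0,"dz":0.02,"wx":0,"wy":0,"wz":0,"fingers":0.3},{"dx":0,"dy":0,"dz":0,"wx":0,"wy":0,"wz":0,"fingers":0.3},{"dx":0,"dy":0,"dz":0,"wx":0,"wy":0,"wz":0,"fingers":0.3}]}}

```text
clock: 6.2
eef_pos: [428.8, -146.9, 89.9]
orientation: [179.9, 29.9, 171.1]
force: [-0.7, -0.2, -3.8]
width: 47.9
gripper_force: 86.2
```

```bash
cat > chk.py <<'E'
from go import *
def top(n,m,c):  # stone upper face points -> rest frame
    q=(cloud(c)[m]-o)@RR
    z=np.median(q[:,2]);q=q[abs(q[:,2]-z)<10]
    A=np.c_[q[:,:2],np.ones(len(q))];k=np.linalg.lstsq(A,q[:,2],rcond=None)[0]
    print(n,len(q),'slope dz/dx,dz/dy',k[:2].round(3),'z at mid',np.median(q[:,2]).round(1),'rect',cv2.minAreaRect(q[:,:2].astype(np.float32)),'x',np.percentile(q[:,0],[.5,99.5]).round(1),'y',np.percentile(q[:,1],[2,98]).round(1))
for n in('wrist','scene'):
    c=grab(n);f=c['frame'].astype(int);Q=(cloud(c)-o)@RR
    if n=='wrist': s=bot.observe();print((RR.T@(s['eef_pos']-o)).round(1))
    t=RR.T@(s['eef_pos']-o)
    m=(f[...,2]-f[...,0]>11)&(abs(Q[...,2]-t[2]-21.5)<15)&(abs(Q[...,1]-t[1])<40)&(abs(Q[...,0]-t[0]-28)<115)
    if m.sum()>30: top(n,m,c)
E
python3 chk.py; python3 go.py -32 0 14
```

```text
[-32.    2.5  51.8]
wrist 21724 slope dz/dx,dz/dy [-0.008  0.002] z at mid 72.9 rect ((-46.8434944152832, 3.9101734161376953), (51.24274826049805, 114.07178497314453), 89.92277526855469) x [-103.6    6.8] y [-20.3  27.3]
scene 320 slope dz/dx,dz/dy [-0.003 -0.055] z at mid 72.0 rect ((-2.245147705078125, 4.768901824951172), (56.51942443847656, 209.2245330810547), 89.7586669921875) x [-96.  100.6] y [-20.8  30.6]
t 6.3 tcp in rest [-31.3   2.1  52.1] world [ 429.8 -148.1   91.5] F [-0.1 -0.1 -3.2] w 48.2
tool d mm [ 0.7 -2.1 38.1] rotvec [0.001 0.001 0.002]
```

Call:
{"api": "move_arm", "payload": {"commands": [{"dx":0,"dy":-0.0018,"dz":0.018,"wx":0,"wy":0,"wz":0,"fingers":0.3},{"dx":0,"dy":-0.0018,"dz":0.017,"wx":0,"wy":0,"wz":0,"fingers":0.3},{"dx":-0.02,"dy":0,"dz":0,"wx":0,"wy":0,"wz":0,"fingers":0.3},{"dx":-0.02,"dy":0,"dz":0,"wx":0,"wy":0,"wz":0,"fingers":0.3},{"dx":0,"dy":0,"dz":0,"wx":0,"wy":0,"wz":0,"fingers":0.3},{"dx":0,"dy":0,"dz":0,"wx":0,"wy":0,"wz":0,"fingers":0.3}]}}

```text
clock: 6.9
eef_pos: [480.5, -160.3, 81.3]
orientation: [-179.9, 30.1, 171.1]
force: [-0.5, 0.6, -4.7]
width: 48.0
gripper_force: 86.3
```

```bash
python3 chk.py; python3 go.py 76 -1.5 17
python3 - <<'E'
from h import *
c=pickle.load(open('scene.pkl','rb'))
cv2.imwrite('pics/s4.png',cv2.resize(c['frame'][140:270,200:370],None,fx=4.5,fy=4.5,interpolation=cv2.INTER_CUBIC))
E
```

```text
[ 6.7 -1.5 17. ]
wrist 21772 slope dz/dx,dz/dy [-0.003 -0.   ] z at mid 38.8 rect ((-5.083797454833984, -1.6399421691894531), (52.42496109008789, 114.19782257080078), 89.8348617553711) x [-62.   48.5] y [-25.4  22.2]
scene 323 slope dz/dx,dz/dy [-0.007 -0.045] z at mid 37.0 rect ((41.86480712890625, 0.00174713134765625), (201.1658172607422, 55.333492279052734), 0.773926317691803) x [-49.  140.8] y [-24.4  27. ]
t 7.0 tcp in rest [ 5.7 -1.3 16.8] world [ 478.4 -159.2   79.4] F [ 0.1  1.  -5.1] w 48.3
tool d mm [-70.3  -0.2  -0.4] rotvec [ 0.001 -0.002 -0.   ]
```

View pics/s4.png

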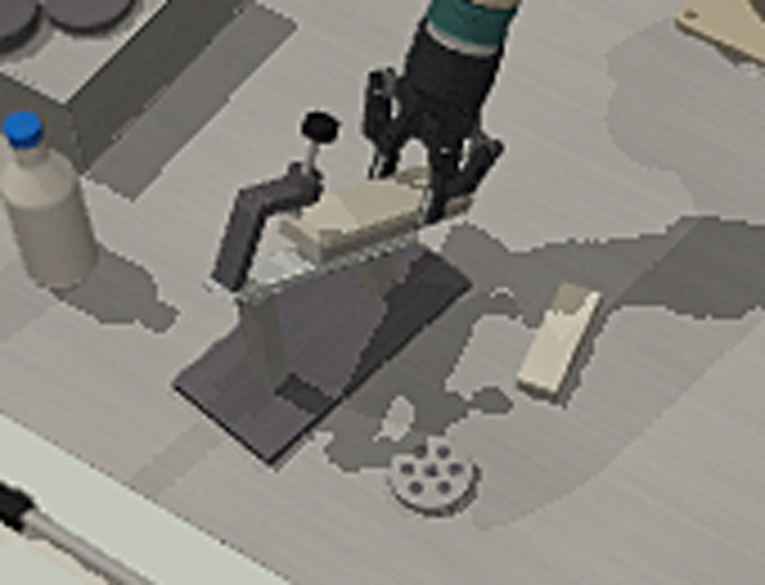

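The crop shows the stone in line with the bar, its upper end at about (300,225) just short of the foot, with room to slip under. I continue up the slope.

Call:
{"api": "move_arm", "payload": {"commands": [{"dx":-0.014,"dy":0,"dz":0,"wx":0,"wy":0,"wz":0,"fingers":0.3},{"dx":-0.014,"dy":0,"dz":0,"wx":0,"wy":0,"wz":0,"fingers":0.3},{"dx":-0.014,"dy":0,"dz":0,"wx":0,"wy":0,"wz":0,"fingers":0.3},{"dx":-0.014,"dy":0,"dz":0,"wx":0,"wy":0,"wz":0,"fingers":0.3},{"dx":-0.014,"dy":0,"dz":0,"wx":0,"wy":0,"wz":0,"fingers":0.3},{"dx":0,"dy":0,"dz":0,"wx":0,"wy":0,"wz":0,"fingers":0.3},{"dx":0,"dy":0,"dz":0,"wx":0,"wy":0,"wz":0,"fingers":0.3}]}}

```text
clock: 7.7
eef_pos: [540.1, -169.5, 115.1]
orientation: [180.0, 30.0, 171.0]
force: [0.2, -0.8, -4.8]
width: 48.4
gripper_force: 86.3
```

```bash
python3 chk.py; python3 go.py 76 -1.5 4
```

```text
[77.1 -1.6 16.4]
wrist 21777 slope dz/dx,dz/dy [-0.005  0.001] z at mid 37.9 rect ((63.87700271606445, -1.554941177368164), (52.55760192871094, 113.79769134521484), 89.86970520019531) x [  7.1 117.8] y [-25.1  22.5]
scene 299 slope dz/dx,dz/dy [ 0.003 -0.071] z at mid 36.7 rect ((109.16104125976562, -0.6571311950683594), (206.4945068359375, 56.34389877319336), 0.6748149991035461) x [ 13.4 209.2] y [-23.6  26.7]
t 7.8 tcp in rest [76.7 -1.6 16.4] world [ 539.3 -169.2  114.5] F [ 0.5 -0.  -4.9] w 48.2
tool d mm [ 0.7  0.1 12.4] rotvec [ 0.    -0.001  0.   ]
```

Call:
{"api": "move_arm", "payload": {"commands": [{"dx":0,"dy":0,"dz":0.004,"wx":0,"wy":0,"wz":0,"fingers":0.3},{"dx":0,"dy":0,"dz":0.004,"wx":0,"wy":0,"wz":0,"fingers":0.3},{"dx":0,"dy":0,"dz":0.002,"wx":0,"wy":0,"wz":0,"fingers":0.3},{"dx":0,"dy":0,"dz":0,"wx":0,"wy":0,"wz":0,"fingers":0.3},{"dx":0,"dy":0,"dz":0,"wx":0,"wy":0,"wz":0,"fingers":0.3}]}}

```text
clock: 8.3
eef_pos: [544.6, -170.3, 106.2]
orientation: [180.0, 30.0, 171.0]
force: [0.0, 0.3, -5.1]
width: 48.6
gripper_force: 86.3
```

Call:
{"api": "move_arm", "payload": {"commands": [{"dx":0,"dy":0,"dz":0.001,"wx":0,"wy":0,"wz":0,"fingers":0.3},{"dx":0,"dy":0,"dz":0,"wx":0,"wy":0,"wz":0,"fingers":0.3},{"dx":0,"dy":0,"dz":0,"wx":0,"wy":0,"wz":0,"fingers":0.3}]}}

```text
clock: 8.6
eef_pos: [545.3, -170.4, 105.6]
orientation: [-180.0, 30.0, 171.0]
force: [0.2, 0.1, -4.2]
width: 48.5
gripper_force: 86.3
```

Call:
{"api": "move_arm", "payload": {"commands": [{"dx":0,"dy":0,"dz":0.0012,"wx":0,"wy":0,"wz":0,"fingers":0.3},{"dx":0,"dy":0,"dz":0,"wx":0,"wy":0,"wz":0,"fingers":0.3},{"dx":0,"dy":0,"dz":0,"wx":0,"wy":0,"wz":0,"fingers":0.3}]}}

```text
clock: 8.9
eef_pos: [545.9, -170.5, 104.5]
orientation: [-180.0, 30.0, 171.0]
force: [0.4, -0.2, -3.1]
width: 48.4
gripper_force: 86.3
```

Call:
{"api": "move_arm", "payload": {"commands": [{"dx":0.002,"dy":0,"dz":0,"wx":0,"wy":0,"wz":0,"fingers":0.3},{"dx":0.001,"dy":0,"dz":0,"wx":0,"wy":0,"wz":0,"fingers":0.3},{"dx":0,"dy":0,"dz":0,"wx":0,"wy":0,"wz":0,"fingers":0.3}]}}

```text
clock: 9.2
eef_pos: [542.9, -169.9, 102.7]
orientation: [180.0, 30.0, 171.0]
force: [-1.8, 0.6, -4.4]
width: 48.2
gripper_force: 86.3
```

```bash
python3 chk.py; python3 go.py 73 -1.5 4
```

```text
[74.1 -1.8  4.3]
wrist 21773 slope dz/dx,dz/dy [-0.004  0.   ] z at mid 25.8 rect ((60.057456970214844, -1.5578670501708984), (52.517662048339844, 113.70886993408203), 89.79817199707031) x [  3.4 113.9] y [-25.1  22.5]
scene 310 slope dz/dx,dz/dy [ 0.    -0.059] z at mid 24.8 rect ((102.12846374511719, 1.8337211608886719), (57.39905548095703, 213.73072814941406), 89.55896759033203) x [  6.9 207.7] y [-24.2  26.9]
t 9.3 tcp in rest [74.2 -1.8  4.3] world [ 543.  -170.   102.8] F [-0.9 -0.2 -4. ] w 48.7
tool d mm [1.2 0.3 0.3] rotvec [ 0. -0.  0.]
```

Call:
{"api": "move_arm", "payload": {"commands": [{"dx":0.001,"dy":0,"dz":0.0006,"wx":0,"wy":0,"wz":0,"fingers":0.3},{"dx":0.001,"dy":0,"dz":0,"wx":0,"wy":0,"wz":0,"fingers":0.3},{"dx":0,"dy":0,"dz":0,"wx":0,"wy":0,"wz":0,"fingers":0.3}]}}

```text
clock: 9.6
eef_pos: [542.2, -170.0, 101.9]
orientation: [-180.0, 30.1, 171.0]
force: [-0.1, -0.1, -2.0]
width: 48.3
gripper_force: 86.5
```

Call:
{"api": "move_arm", "payload": {"commands": [{"dx":0.001,"dy":0,"dz":0,"wx":0,"wy":0,"wz":0,"fingers":0.3},{"dx":0,"dy":0,"dz":0,"wx":0,"wy":0,"wz":0,"fingers":0.3}]}}

```text
clock: 9.8
eef_pos: [541.3, -169.9, 101.4]
orientation: [-180.0, 30.1, 171.0]
force: [-0.7, 0.1, -1.7]
width: 48.5
gripper_force: 86.5
```

```bash
python3 go.py 73 -1.5 4
```

```text
t 9.8 tcp in rest [72.  -2.   3.9] world [ 541.3 -169.9  101.4] F [-0.7  0.1 -1.7] w 48.5
tool d mm [-1.   0.5 -0.1] rotvec [-0.     0.001  0.   ]
```

Call:
{"api": "move_arm", "payload": {"commands": [{"dx":0.001,"dy":0,"dz":0.0004,"wx":0,"wy":0,"wz":0,"fingers":0.3},{"dx":0.0005,"dy":0,"dz":0,"wx":0,"wy":0,"wz":0,"fingers":0.3},{"dx":0,"dy":0,"dz":0,"wx":0,"wy":0,"wz":0,"fingers":0.3}]}}

```text
clock: 10.1
eef_pos: [541.2, -170.0, 101.3]
orientation: [-180.0, 30.2, 171.1]
force: [-1.6, 1.7, 4.8]
width: 48.5
gripper_force: 87.0
```

Call:
{"api": "move_arm", "payload": {"commands": [{"dx":0.001,"dy":0,"dz":0,"wx":0,"wy":0,"wz":0,"fingers":0.3},{"dx":0,"dy":0,"dz":0,"wx":0,"wy":0,"wz":0,"fingers":0.3}]}}

```text
clock: 10.3
eef_pos: [540.4, -170.0, 100.8]
orientation: [-179.9, 30.2, 171.1]
force: [-1.0, 0.1, 6.0]
width: 48.2
gripper_force: 87.4
```

```bash
python3 chk.py; python3 go.py 73 -1.5 4
```

```text
[71.  -2.2  3.9]
wrist 21753 slope dz/dx,dz/dy [-0.001 -0.001] z at mid 25.3 rect ((57.1202392578125, -1.3761482238769531), (51.163482666015625, 113.94219207763672), 89.9124526977539) x [  0.3 110.7] y [-25.6  22.1]
scene 324 slope dz/dx,dz/dy [ 0.005 -0.054] z at mid 23.9 rect ((103.9583740234375, -0.7103481292724609), (205.6157684326172, 56.281654357910156), 0.12358842045068741) x [  4.3 203.5] y [-27.   26.1]
t 10.4 tcp in rest [70.9 -2.2  3.9] world [ 540.4 -170.   100.8] F [-0.8  1.5  6.1] w 48.5
tool d mm [-2.1  0.7 -0.1] rotvec [-0.     0.003  0.001]
```

Call:
{"api": "move_arm", "payload": {"commands": [{"dx":0.001,"dy":0,"dz":-0.0003,"wx":0,"wy":0,"wz":0,"fingers":0.3},{"dx":0,"dy":0,"dz":0,"wx":0,"wy":0,"wz":0,"fingers":0.3}]}}

```text
clock: 10.6
eef_pos: [539.3, -169.9, 100.2]
orientation: [-179.9, 30.2, 171.0]
force: [2.7, -0.9, 2.7]
width: 48.4
gripper_force: 86.7
```

Call:
{"api": "move_arm", "payload": {"commands": [{"dx":0.001,"dy":0,"dz":0,"wx":0,"wy":0,"wz":0,"fingers":0.3},{"dx":0,"dy":0,"dz":0,"wx":0,"wy":0,"wz":0,"fingers":0.3}]}}

```text
clock: 10.8
eef_pos: [539.3, -169.9, 100.2]
orientation: [-180.0, 30.3, 171.0]
force: [5.7, -0.5, 0.9]
width: 48.8
gripper_force: 86.5
```

```bash
python3 go.py 73 -1.5 4
```

```text
t 10.8 tcp in rest [69.7 -2.3  3.9] world [ 539.3 -169.9  100.2] F [ 5.7 -0.5  0.9] w 48.8
tool d mm [-3.3  0.8 -0.1] rotvec [-0.     0.005  0.001]
```

The force now grows up-slope while the tool stays put, so the stone is against the stop. Releasing.

Call:
{"api": "move_arm", "payload": {"commands": [{"dx":0,"dy":0,"dz":0,"wx":0,"wy":0,"wz":0,"fingers":0.7},{"dx":0,"dy":0,"dz":0,"wx":0,"wy":0,"wz":0,"fingers":0.8},{"dx":0,"dy":0,"dz":0,"wx":0,"wy":0,"wz":0,"fingers":0.9},{"dx":0,"dy":0,"dz":0,"wx":0,"wy":0,"wz":0,"fingers":0.9},{"dx":0,"dy":0,"dz":0,"wx":0,"wy":0,"wz":0,"fingers":0.9},{"dx":0,"dy":0,"dz":0,"wx":0,"wy":0,"wz":0,"fingers":0.9}]}}

```text
clock: 11.4
eef_pos: [536.9, -169.0, 98.4]
orientation: [180.0, 30.0, 171.0]
force: [0.4, -0.1, -0.9]
width: 76.9
gripper_force: 0.0
```

```bash
python3 chk.py; python3 go.py 73 -1.5 4
```

```text
[66.7 -1.8  3.6]
wrist 21153 slope dz/dx,dz/dy [ 0.    -0.005] z at mid 25.3 rect ((53.99544143676758, -8.336950302124023), (63.39207077026367, 110.26521301269531), 89.75728607177734) x [ -1.  106.3] y [-25.8  22.2]
scene 352 slope dz/dx,dz/dy [-0.002 -0.051] z at mid 24.4 rect ((99.261962890625, -1.9828510284423828), (207.23846435546875, 58.54265594482422), 0.6963204145431519) x [ 10.9 201.7] y [-25.2  26.2]
t 11.5 tcp in rest [66.8 -1.8  3.6] world [ 537.1 -169.1   98.6] F [0.2 0.  0.5] w 76.3
tool d mm [-6.2  0.3 -0.4] rotvec [ 0. -0.  0.]
```

Call:
{"api": "move_arm", "payload": {"commands": [{"dx":0,"dy":0,"dz":-0.02,"wx":0,"wy":0,"wz":0,"fingers":0.9},{"dx":0,"dy":0,"dz":-0.03,"wx":0,"wy":0,"wz":0,"fingers":0.9},{"dx":0,"dy":0,"dz":-0.04,"wx":0,"wy":0,"wz":0,"fingers":0.9},{"dx":0,"dy":0,"dz":-0.04,"wx":0,"wy":0,"wz":0,"fingers":0.5},{"dx":0,"dy":0,"dz":-0.04,"wx":0,"wy":0,"wz":0,"fingers":0},{"dx":0,"dy":0,"dz":-0.03,"wx":0,"wy":0,"wz":0,"fingers":0},{"dx":0,"dy":0,"dz":0,"wx":0,"wy":0,"wz":0,"fingers":0},{"dx":0,"dy":0,"dz":0,"wx":0,"wy":0,"wz":0,"fingers":0}]}}

```text
clock: 12.3
eef_pos: [438.6, -153.8, 272.5]
orientation: [-179.9, 30.1, 171.0]
force: [0.2, 0.1, 0.5]
width: 3.8
gripper_force: 0.0
```

```bash
cat > knob.py <<'E'
from go import *
for n in('wrist','scene','top'):
    c=grab(n);Q=(cloud(c)-o)@RR;f=c['frame']
    m=(abs(Q[...,0]-165)<40)&(abs(Q[...,1])<40)&(Q[...,2]>95)&(Q[...,2]<160)&(f.max(2)<70)
    q=Q[m]
    if len(q)<8: print(n,len(q));continue
    zt=np.percentile(q[:,2],95);g=q[q[:,2]>zt-4];print(n,len(q),'ztop',zt.round(1),'mid',((np.percentile(g,3,axis=0)+np.percentile(g,97,axis=0))/2).round(1),'ext',np.ptp(g,axis=0).round(1))
c=pickle.load(open('wrist.pkl','rb'));cv2.imwrite('pics/w5.png',c['frame'])
E
python3 knob.py; python3 go.py 164 -1 165
```

```text
wrist 367 ztop 143.4 mid [162.6  -1.9 142.3] ext [27.1 15.4  4.8]
scene 50 ztop 144.0 mid [167.    2.6 142.7] ext [29.4 28.   7.2]
top 71 ztop 146.9 mid [167.3   0.2 145.6] ext [20.4 18.3  6.3]
t 12.45 tcp in rest [ 65.3  -1.4 202.1] world [ 437.8 -152.9  269.6] F [-0.3  0.6 -1. ] w 0.2
tool d mm [-98.9   0.3  36.8] rotvec [ 0.002 -0.003 -0.   ]
```

View pics/w5.png

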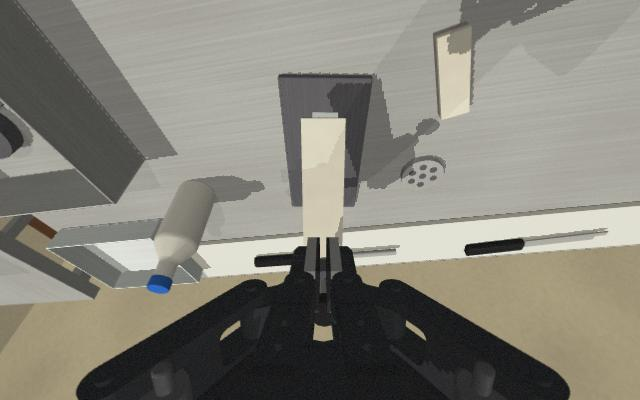

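The picture shows the stone lying straight on the rest at columns 302–345, with the stop centred behind it at (325,115). Next I go over the knob.

Call:
{"api": "move_arm", "payload": {"commands": [{"dx":-0.033,"dy":0.0005,"dz":0,"wx":0,"wy":0,"wz":0,"fingers":0},{"dx":-0.033,"dy":0.0005,"dz":0,"wx":0,"wy":0,"wz":0,"fingers":0},{"dx":-0.033,"dy":0,"dz":0,"wx":0,"wy":0,"wz":0,"fingers":0},{"dx":0,"dy":0,"dz":0.02,"wx":0,"wy":0,"wz":0,"fingers":0},{"dx":0,"dy":0,"dz":0.02,"wx":0,"wy":0,"wz":0,"fingers":0},{"dx":0,"dy":0,"dz":0.01,"wx":0,"wy":0,"wz":0,"fingers":0},{"dx":0,"dy":0,"dz":0,"wx":0,"wy":0,"wz":0,"fingers":0},{"dx":0,"dy":0,"dz":0,"wx":0,"wy":0,"wz":0,"fingers":0}]}}

```text
clock: 13.25
eef_pos: [547.6, -169.5, 277.1]
orientation: [180.0, 29.9, 171.0]
force: [-0.6, 0.3, 0.1]
width: -0.0
gripper_force: 0.0
```

```bash
python3 knob.py; python3 go.py 164 0 113
```

```text
wrist 1015 ztop 155.6 mid [155.9  -1.  157.8] ext [ 5.2 22.9  4.4]
scene 55 ztop 148.1 mid [167.7   6.1 152.2] ext [15.4 13.6 14.9]
top 41 ztop 144.7 mid [173.4  -0.4 146.7] ext [10.5 21.5 15.2]
t 13.4 tcp in rest [166.7  -1.  154.5] world [ 548.1 -170.   279.1] F [-0.3 -0.  -0.7] w 0.3
tool d mm [ 2.7  1.1 41.5] rotvec [-0.     0.002  0.   ]
```

Call:
{"api": "move_arm", "payload": {"commands": [{"dx":0.002,"dy":0.001,"dz":0.004,"wx":0,"wy":0,"wz":0,"fingers":0},{"dx":0,"dy":0,"dz":0.004,"wx":0,"wy":0,"wz":0,"fingers":0},{"dx":0,"dy":0,"dz":0.003,"wx":0,"wy":0,"wz":0,"fingers":0},{"dx":0,"dy":0,"dz":0.003,"wx":0,"wy":0,"wz":0,"fingers":0},{"dx":0,"dy":0,"dz":0.003,"wx":0,"wy":0,"wz":0,"fingers":0},{"dx":0,"dy":0,"dz":0.003,"wx":0,"wy":0,"wz":0,"fingers":0},{"dx":0,"dy":0,"dz":0,"wx":0,"wy":0,"wz":0,"fingers":0}]}}

```text
clock: 14.1
eef_pos: [556.4, -170.1, 259.3]
orientation: [180.0, 30.0, 171.0]
force: [-0.2, 0.1, -0.2]
width: -0.3
gripper_force: 0.0
```

```bash
python3 go.py 164 0 113
```

```text
t 14.1 tcp in rest [163.8   0.2 133.2] world [ 556.4 -170.1  259.3] F [-0.2  0.1 -0.2] w -0.3
tool d mm [-0.2 -0.2 20.2] rotvec [ 0. -0.  0.]
```

Call:
{"api": "move_arm", "payload": {"commands": [{"dx":0,"dy":0,"dz":0.003,"wx":0,"wy":0,"wz":0,"fingers":0},{"dx":0,"dy":0,"dz":0.003,"wx":0,"wy":0,"wz":0,"fingers":0},{"dx":0,"dy":0,"dz":0.003,"wx":0,"wy":0,"wz":0,"fingers":0}]}}

```text
clock: 14.4
eef_pos: [560.8, -170.9, 251.9]
orientation: [-180.0, 30.0, 171.0]
force: [-3.3, 0.1, 2.6]
width: -0.1
gripper_force: 1.8
```

```bash
python3 go.py 164 0 113
python3 - <<'E'
from h import *
c=grab('scene')
cv2.imwrite('pics/s6.png',cv2.resize(c['frame'][140:240,220:330],None,fx=7,fy=6,interpolation=cv2.INTER_CUBIC)[:600])
E
```

```text
t 14.4 tcp in rest [1.640e+02 1.000e-01 1.245e+02] world [ 560.8 -170.9  251.9] F [-3.3  0.1  2.6] w -0.1
tool d mm [ 0.  -0.1 11.5] rotvec [-0.  0.  0.]
```

View pics/s6.png

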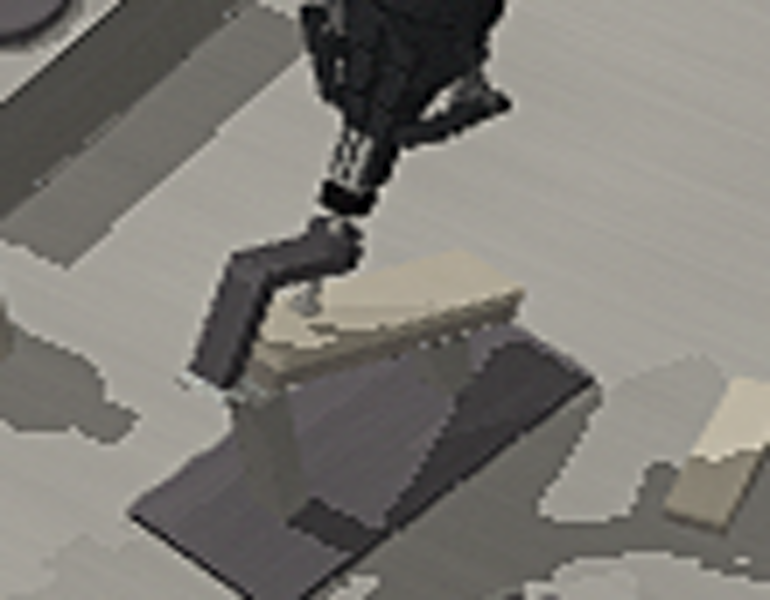

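The crop shows the fingertips on the knob at (348,195) and the foot near the stone at (312,300). The force is about 4 N, as expected. I push on.

Call:
{"api": "move_arm", "payload": {"commands": [{"dx":0,"dy":0,"dz":0.002,"wx":0,"wy":0,"wz":0,"fingers":0},{"dx":0,"dy":0,"dz":0.002,"wx":0,"wy":0,"wz":0,"fingers":0},{"dx":0,"dy":0,"dz":0.002,"wx":0,"wy":0,"wz":0,"fingers":0},{"dx":0,"dy":0,"dz":0.002,"wx":0,"wy":0,"wz":0,"fingers":0}]}}

```text
clock: 14.85
eef_pos: [564.8, -171.5, 244.9]
orientation: [-180.0, 30.0, 171.0]
force: [-2.8, 0.7, 2.4]
width: -0.1
gripper_force: 1.7
```

Call:
{"api": "move_arm", "payload": {"commands": [{"dx":0,"dy":0,"dz":0.001,"wx":0,"wy":0,"wz":0,"fingers":0},{"dx":0,"dy":0,"dz":0.001,"wx":0,"wy":0,"wz":0,"fingers":0}]}}

```text
clock: 15.05
eef_pos: [565.7, -171.7, 243.2]
orientation: [-180.0, 30.0, 171.0]
force: [-2.7, 0.3, 3.1]
width: 0.2
gripper_force: 1.7
```

Call:
{"api": "move_arm", "payload": {"commands": [{"dx":0,"dy":0,"dz":0.001,"wx":0,"wy":0,"wz":0,"fingers":0}]}}

```text
clock: 15.15
eef_pos: [566.2, -171.7, 242.4]
orientation: [-180.0, 30.0, 171.0]
force: [-2.0, 0.9, 3.0]
width: 0.3
gripper_force: 1.7
```

```bash
python3 go.py 164 0 113
```

```text
t 15.15 tcp in rest [1.640e+02 1.000e-01 1.136e+02] world [ 566.2 -171.7  242.4] F [-2.   0.9  3. ] w 0.3
tool d mm [ 0.  -0.1  0.6] rotvec [-0.  0.  0.]
```

Call:
{"api": "move_arm", "payload": {"commands": [{"dx":0,"dy":0,"dz":0.001,"wx":0,"wy":0,"wz":0,"fingers":0}]}}

```text
clock: 15.25
eef_pos: [566.5, -171.8, 242.1]
orientation: [-180.0, 30.0, 171.0]
force: [-11.6, 1.8, 13.1]
width: 0.1
gripper_force: 8.7
```

Call:
{"api": "move_arm", "payload": {"commands": [{"dx":0,"dy":0,"dz":0.001,"wx":0,"wy":0,"wz":0,"fingers":0}]}}

```text
clock: 15.35
eef_pos: [566.6, -171.8, 242.1]
orientation: [-180.0, 30.0, 171.0]
force: [-18.6, 3.5, 19.3]
width: -0.1
gripper_force: 13.1
```

```bash
python3 go.py 164 0 113
```

```text
t 15.35 tcp in rest [1.642e+02 1.000e-01 1.132e+02] world [ 566.6 -171.8  242.1] F [-18.6   3.5  19.3] w -0.1
tool d mm [ 0.2 -0.1  0.2] rotvec [-0. -0.  0.]
```

The force jumped from about 4 N to about 27 N with no more travel, so the foot is on the stone. Backing off straight.

Call:
{"api": "move_arm", "payload": {"commands": [{"dx":0,"dy":0,"dz":-0.001,"wx":0,"wy":0,"wz":0,"fingers":0},{"dx":0,"dy":0,"dz":-0.002,"wx":0,"wy":0,"wz":0,"fingers":0},{"dx":0,"dy":0,"dz":-0.005,"wx":0,"wy":0,"wz":0,"fingers":0},{"dx":0,"dy":0,"dz":-0.02,"wx":0,"wy":0,"wz":0,"fingers":0},{"dx":0,"dy":0,"dz":-0.04,"wx":0,"wy":0,"wz":0,"fingers":0},{"dx":0,"dy":0,"dz":-0.04,"wx":0,"wy":0,"wz":0,"fingers":0},{"dx":0.03,"dy":0,"dz":-0.02,"wx":0,"wy":0,"wz":0,"fingers":0},{"dx":0.04,"dy":0,"dz":0,"wx":0,"wy":0,"wz":0,"fingers":0},{"dx":0.03,"dy":0,"dz":0,"wx":0,"wy":0,"wz":0,"fingers":0},{"dx":0,"dy":0,"dz":0,"wx":0,"wy":0,"wz":0,"fingers":0},{"dx":0,"dy":0,"dz":0,"wx":0,"wy":0,"wz":0,"fingers":0}]}}

```text
clock: 16.45
eef_pos: [418.3, -148.4, 301.6]
orientation: [-180.0, 30.1, 171.0]
force: [0.4, 0.7, -0.3]
width: 0.3
gripper_force: 0.0
```

```bash
python3 knob.py
python3 - <<'E'
from go import *
s=bot.observe()
c=pickle.load(open('wrist.pkl','rb'));f=c['frame'].astype(int);Q=(cloud(c)-o)@RR
m=(f[...,2]-f[...,0]>11)&(abs(Q[...,2]-25)<8)&(abs(Q[...,1])<40)&(abs(Q[...,0]-100)<115);q=Q[m]
print(s['clock'],s['qd'].round(2),len(q),'stone z',np.median(q[:,2]),cv2.minAreaRect(q[:,:2].astype(np.float32)))
print('slope',np.linalg.lstsq(np.c_[q[:,:2],np.ones(len(q))],q[:,2],rcond=None)[0].round(3),np.percentile(q,[1,99],axis=0).round(1))
E
```

```text
wrist 0
scene 46 ztop 115.1 mid [166.6   4.6 114.4] ext [26.8 27.4  6.3]
top 60 ztop 116.2 mid [167.3   2.3 114.6] ext [24.4 19.7  4.8]
16.6 [ 0.07  0.4   0.19  0.31 -0.08 -0.07] 4497 stone z 25.210431103245668 ((84.73196411132812, -1.9786720275878906), (50.02893829345703, 172.42799377441406), 89.77833557128906)
slope [-2.0000e-03 -6.0000e-03  2.5352e+01] [[ -0.2 -26.5  23.5]
 [164.   22.5  27. ]]
```

View pics/w5.png

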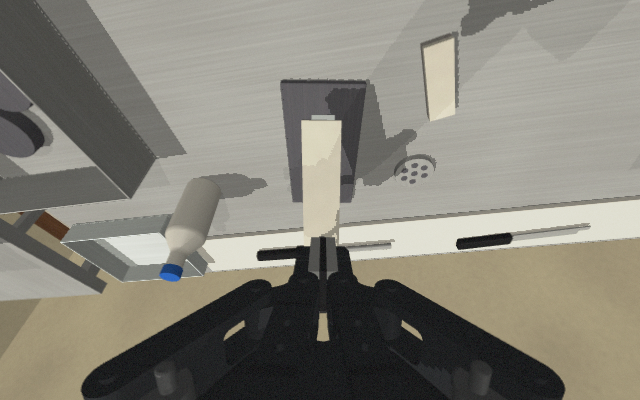

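The picture shows the stone flat and straight at columns 302–341, touching the stop at (323,117). The knob top is down at about 114 mm off the rest's face, the arm is clear, and everything else is in place. Handing in.

```bash
python3 -c "
from station import bot
print(bot.close_job())"
```

```text
the job is handed in; nothing more can be done
None
```

The job is handed in. The long stone lies lighter face up on the sloped rest, against the stop and let go. The gauge's foot is pushed down onto it and the arm is clear. The judge's verdict was not shown.

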